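Clear the balance and load its check weight

ROBOT

A 6-joint arm with a two-finger parallel gripper is mounted at the origin on the work surface. World frame = base frame: x ahead of the robot, y to its left, z up, the work surface at z = 0. Lengths are in mm, angles in rad, forces in N, time in s.
With the tool pointing down it reaches from about 275 to 1000 mm from the base axis. Payload 8.4 kg.
Tool frame: the origin (TCP) lies on the centre line of the jaws, within the pads' length; the fingertips stand 17 mm ahead of it and the grasp point (between the pads) lies 2 mm behind it (manip.nose_length is the distance from the TCP to the fingertips, in mm); y points along the fingers, x is the direction in which the jaws open and shut, and the axes are right-handed (so a half turn about y gives the same grasp; the last joint's range is limited). The gripper opens to 85 mm and grips with 20 to 120 N. Pads are 22 mm wide; open, the fingers measure 114 mm over their backs; the gripper's body (76 mm by 85 mm) begins 54 mm behind the grasp point. The pads swing forward as they close: fully open they stand 13 mm farther back than shut.
Start: joints at [-1.114, 0.353, 1.633, -0, 1.155, -0.002], TCP at [276.794, -560.369, 248.281] pointing down, gripper open.
Joint ranges: [-2.63, 2.63], [-0.92, 2.1], [0.06, 2.66], [-1.3, 4.44], [0, 2.69], [-3.02, 3.02]. Speed limits (rad/s): [2.22, 2.22, 2.79, 3.14, 3.14, 3.14].

INTERFACE

Orientations are given as a unit quaternion [w, x, y, z].
In Python, from rig import manip, kinematics, sensors, capture, camera_model, spotter gives the robot as it stands. Calls block until the motion is done:
- manip.move_ptp(position, orientation): joint-space move of the TCP to a pose.
- manip.move_l(position, rotation=None, feed=150, f_stop=None): straight line of the TCP; rotation=None keeps the orientation; feed is the mean speed in mm/s. With f_stop (N) it stops when the force on the tool has changed by that much, and returns True; else False.
- manip.move_j(angles): joint-space move.
- manip.release() and manip.gripper_close(force=None): open the fingers fully, or close them until they stop; force is the grip in N (None keeps the last).
- manip.sleep(seconds).
- kinematics.inverse_kinematics(position, orientation): joint angles nearest the present ones, or None.
- sensors.observe(): the state.
- capture(name): name is "scene" or "side" or "wrist"; returns (picture, depth): 384x512x3 uint8, red, green, blue; 384x512 float32, mm along the optical axis (not along the pixel's ray), 0 where there is no reading.
- camera_model(name): a dict with "intrinsics" (3x3 intrinsics, pixels), "pose" (4x4, takes a point from camera to world coordinates). Camera axes: x right, y down, z forward; pixel columns grow to the right and rows downward; lengths in mm; the calibration is good to about 2 mm. A picture is of the moment at which its call begins: read the wrist's pose just before it. camera_model takes no time and is no camera call; for the wrist camera it gives the pose at the moment of the call.
A pose or a line that the arm cannot do raises manip.Unreachable and nothing moves.
- manip.finish_job(): hands the job in, once; it reports no verdict.
Trained networks look in the newest picture that a camera, given by its name, has taken for a name from the list of things; names that differ only in an ending like _2 or _b are one class to them, and where a whole thing is asked for, a point or a joint stands for the part that bears it (a point fixed in the world has none). Each returns a list of dicts, best first, with "confidence" (0 to 1); they miss things now and then, are a little off and sometimes report something else, mostly with a low value. They report only what shows in the picture. A call takes as long as a camera call. They do not tell look-alikes from the thing itself.
- spotter.boxes_of(name, camera): "centre" ([x, y, z] in mm, in world coordinates, good to about 4 mm: the middle of the surface that is visible of it).
The state is a dict: "time": time; "joint_positions": joint angles; "joint_velocities": joint speeds; "joint_efforts": joint torques, N m; "tcp_pos": TCP position; "tcp_rot": TCP orientation; "ft_force": force on the tool from outside, world axes, zero at the start; "torque": the same for the moment, N m; "opening": finger opening in mm.
Only numpy, scipy, OpenCV 4.12 (cv2) and the standard library are available. Lean on these libraries where they do the work, as an engineer would, in place of code of your own. Each camera call takes 0.05 s, during which the arm holds its last target. There are 200 camera calls.

TASK

The balance is due for its check. First lift the steel canister off the balance pan by its arch handle, keeping it upright, and stand it with its whole base on the round rubber mat. Then take the larger of the two steel weights, and nothing else, out of the grey tub and set it down gently, upright, in the middle of the balance pan; let go and leave everything else standing where it is.

Things in the scene. Friction and masses are not known exactly. Their poses are not given: they have to be found in the camera images.
- balance: white laboratory balance, 280 mm (its x) by 200 mm, fixed to the table; body top at 60 mm, a low display panel up to about 72 mm at its -x end, a round steel weighing pan near its +x end; origin under the centre of its body
- pan (a point): centre of the top of the balance's round steel pan (160 mm diameter, flat, 80 mm above the table)
- canister: closed steel canister, 90 mm diameter, lid top at 93 mm (lid 94 mm wide), with a rigid arch handle over the lid; about 0.45 kg (varies); starts on the pan; origin at the centre of its underside, z up, handle runs along its y
- canister_handle (a point): middle of the handle's straight top bar: a round bar 12 mm thick, straight for 64 mm along the canister's y, its axis 140 mm above the canister's underside (41 mm free below the bar)
- mat: round black rubber mat, 160 mm diameter, 4 mm thick, fixed to the table, to the left or the right of the balance; origin at the centre of its underside
- bin: open grey plastic tub, 250 mm (its x) by 180 mm, 50 mm high, walls and floor 5 mm thick, fixed to the table on the other side of the balance from the mat; origin at the centre of its underside. Four things stand in it, one in each quarter, about 116 mm apart along x and 84 mm along y
- weight: the larger steel check weight, 0.5 kg, 90 mm tall: a cylinder 42 mm diameter and 50 mm high, a short neck, and a knob on top; stands in the tub; origin at the centre of its underside, z up
- weight_knob (a point): middle of the larger weight's knob: 25 mm diameter, from 66 to 88 mm above its underside; this point at 78 mm
- small_weight: the smaller steel weight, same shape, 30 mm diameter, 60 mm tall, 0.2 kg; stands in the tub and stays there; origin at the centre of its underside
- vial_a: glass sample vial with a black screw cap, 34 mm diameter, 86 mm tall; origin at the centre of its underside, z up; stands in the tub and stays there
- vial_b: glass sample vial with a black screw cap, 34 mm diameter, 86 mm tall; origin at the centre of its underside, z up; stands in the tub and stays there
- vial_c: glass sample vial with a black screw cap, 34 mm diameter, 86 mm tall; origin at the centre of its underside, z up; stands on the table just beyond the mat
- dish: shallow white dish, 84 mm diameter, 18 mm high, on the table just on the robot's side of the mat; origin at the centre of its underside
Mind the look-alikes: they are no part of the job. What is shaped like the canister but green is not meant. Several things have the shape of the mat; the one meant has the colours described above.

How it is judged (in metres and radians):
On the way, in this order (a step that is already met when the one before it is completed fails the run):
1. the canister stands released with its whole base on the mat (horizontal distance between canister and mat below 0.035 m and z of canister in the frame of mat below 0.01 m and angle between canister's own z axis and vertical below 0.08 rad and contact force between canister and the fingers below 0.1 N and linear speed of canister below 0.02 m/s), for 0.2 s.
2. the larger weight stands released in the middle of the pan (horizontal distance between weight and pan below 0.025 m and z of weight in the frame of pan between -0.005 and 0.005 m and angle between weight's own z axis and vertical below 0.08 rad and contact force between weight and the fingers below 0.1 N and linear speed of weight below 0.02 m/s), for 0.2 s.
At the end, for the whole second after the job is handed in: Released and at rest, upright within 0.08 rad: the canister on the mat, its axis within 35 mm of the mat's centre, and the larger weight on the pan, within 25 mm of its centre. The smaller weight and the tub's two vials still stand (within 0.15 rad) on the tub's floor (all of step 1 and all of step 2 and z of each of small_weight, vial_a, vial_b in the frame of bin below 0.015 m and angle between each of small_weight, vial_a, vial_b's own z axis and vertical below 0.15 rad); the robot touches nothing.
It fails at once if the canister is tipped by more than 0.5 rad (angle between canister's own z axis and vertical above 0.5 rad).
It fails at once if the larger weight is pressed or knocked onto the balance with more than 100 N (contact force between weight and balance above 100 N).
It fails at once if the larger weight is let go more than 10 mm above the pan (dropped) (contact force between weight and the fingers below 0.1 N and horizontal distance between weight and pan below 0.08 m and z of weight in the frame of pan above 0.01 m).
It fails at once if another thing of the tub is lifted more than 30 mm off the tub's floor or tipped by more than 0.5 rad (z of any of small_weight, vial_a, vial_b in the frame of bin above 0.035 m or angle between any of small_weight, vial_a, vial_b's own z axis and vertical above 0.5 rad).
It fails at once if the vial or the dish beside the mat is moved by more than 30 mm or tipped by more than 0.5 rad (distance of any of vial_c, dish from where it was at the start of the episode above 0.03 m or angle between any of vial_c, dish's own z axis and vertical above 0.5 rad).
It also fails if it takes over 59 s, if anything falls off the work surface, if the arm or the gripper's body presses on something with over 40 N, if the wrist force passes 120 N, or if a joint passes its speed limit or range.

## Working session

There is one attempt and no reset: what is moved stays moved. The work goes in short steps, each a Python script; the robot and the scene stay as the last script left them, time stands still between calls to the robot, and variables do not carry over. Pictures are saved under pics/ and viewed, about 8 in all and at most 12, crops included, and the job is handed in when it is done.

```bash
mkdir -p pics; ls; python3 - <<'E'
from rig import manip, kinematics, sensors, capture, camera_model, spotter
import cv2,numpy as np
for n in("scene","side"):
    p,d=capture(n); cv2.imwrite(f"pics/{n}0.png",p[:,:,::-1]); np.savez(f"pics/{n}0.npz",p=p,d=d)
    m=camera_model(n); print(n,np.round(m["intrinsics"],1).tolist(),np.round(m["pose"],3).tolist())
    for k in("balance","pan","canister","mat","bin","weight","small_weight","vial_a","dish","canister_handle"):
        try: print(k,[(np.round(b["centre"]).tolist(),round(b["confidence"],2)) for b in spotter.boxes_of(k,n)])
        except Exception as e: print(k,repr(e))
s=sensors.observe(); print(s)
E
```

```text
pics
scene [[467.5, 0.0, 252.2], [0.0, 467.5, 189.5], [0.0, 0.0, 1.0]] [[0.57, 0.667, -0.48, 1078.381], [0.822, -0.466, 0.327, -337.569], [-0.005, -0.581, -0.814, 1056.958], [0.0, 0.0, 0.0, 1.0]]
balance [([561.0, -32.0, 65.0], 0.77)]
pan [([552.0, -32.0, 65.0], 0.67)]
canister [([741.0, 65.0, 94.0], 0.91), ([550.0, -1.0, 176.0], 0.69)]
mat [([506.0, -302.0, 4.0], 0.68), ([784.0, -244.0, 3.0], 0.65)]
bin [([487.0, 318.0, 8.0], 0.63)]
weight [([558.0, 250.0, 59.0], 0.87)]
small_weight [([437.0, 262.0, 32.0], 0.63)]
vial_a [([443.0, 349.0, 62.0], 0.87), ([661.0, -332.0, 78.0], 0.78), ([560.0, 338.0, 64.0], 0.7)]
dish [([358.0, -280.0, 11.0], 0.61)]
canister_handle [([745.0, 65.0, 92.0], 0.77), ([554.0, -3.0, 172.0], 0.72)]
side [[371.3, 0.0, 257.7], [0.0, 371.3, 194.8], [0.0, 0.0, 1.0]] [[-0.719, -0.398, 0.57, -54.053], [-0.694, 0.383, -0.609, 681.125], [0.025, -0.834, -0.552, 766.668], [0.0, 0.0, 0.0, 1.0]]
balance [([453.0, 57.0, 59.0], 0.91)]
pan [([449.0, 58.0, 58.0], 0.86)]
canister [([715.0, 94.0, 84.0], 0.9), ([522.0, 31.0, 166.0], 0.78)]
mat [([496.0, -294.0, 4.0], 0.89), ([809
[... 360 characters left out ...]
2.0, 88.0], 0.89)]
{'time': 1.1, 'joint_positions': array([-1.11442223e+00,  3.53004753e-01,  1.63339029e+00,  4.10127125e-07,
        1.15518471e+00, -2.37217124e-03]), 'joint_velocities': array([ 0.00024228,  0.00099028, -0.00071391,  0.00207084,  0.00031446,
       -0.00040179]), 'joint_efforts': array([-1.60706524e-03, -6.05199766e+01, -3.42441308e+01, -1.51094473e-04,
        1.17655924e-03, -3.13237276e-07]), 'tcp_pos': array([ 276.7865674 , -560.38398286,  248.28215969]), 'tcp_rot': array([-0.60058578,  0.60059039, -0.37321711,  0.37322499]), 'ft_force': array([-0.63630249,  0.59603975, -0.42231805]), 'torque': array([0.00153215, 0.0181627 , 0.00020824]), 'opening': 85.65721469816503}
```

View pics/scene0.png

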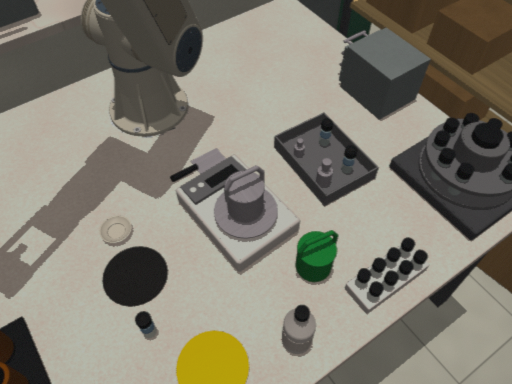

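View pics/side0.png

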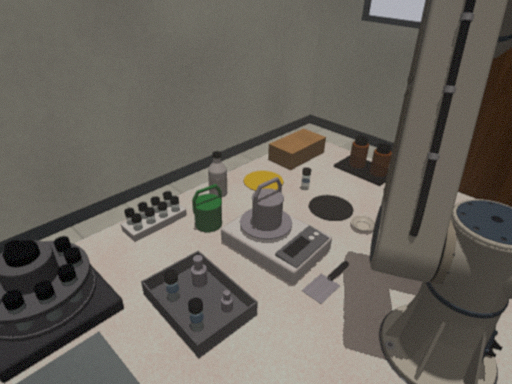

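The scene picture shows the steel canister on the pan at about (245,190), the black mat at (136,275) and the tub at (325,157). The big weight is at (325,168) and the green look-alike at (316,255). The side picture agrees: canister (267,205), mat (331,207), big weight (199,270). Next I'll measure from the point clouds.

```bash
cat > h.py <<'E'
from rig import manip, kinematics, sensors, capture, camera_model, spotter
import cv2,numpy as np
from scipy.optimize import least_squares
def cloud(p,d,m):
    K=np.array(m["intrinsics"]);T=np.array(m["pose"])
    v,u=np.mgrid[:d.shape[0],:d.shape[1]]
    q=np.stack([(u-K[0,2])/K[0,0]*d,(v-K[1,2])/K[1,1]*d,d],-1)@T[:3,:3].T+T[:3,3]
    q[d<=0]=np.nan
    return q
def near(q,c,r,z0,z1):
    return (np.hypot(q[...,0]-c[0],q[...,1]-c[1])<r)&(q[...,2]>z0)&(q[...,2]<z1)
def axis_fit(P,R):  # vertical cylinder axis of known radius
    f=lambda x:np.hypot(P[:,0]-x[0],P[:,1]-x[1])-R
    r=least_squares(f,P[:,:2].mean(0),loss="soft_l1",f_scale=2);return r.x,np.median(abs(r.fun))
def side_fit(Ps,R,cams): # initial pushed away from camera
    pass
E
python3 - <<'E'
from h import *
for n in("scene","side"):
    z=np.load(f"pics/{n}0.npz");p,d=z["p"],z["d"];m=camera_model(n);q=cloud(p,d,m);c=np.array(m["pose"])[:3,3]
    print(n)
    def fit(c0,r,z0,z1,R,name):
        M=near(q,c0,r,z0,z1);P=q[M]
        if len(P)<5: print(name,len(P));return
        a=P[:,:2].mean(0);a=a+(a-c[:2])/np.linalg.norm(a-c[:2])*R*.6
        r_=least_squares(lambda x:np.hypot(P[:,0]-x[0],P[:,1]-x[1])-R,a,loss="soft_l1",f_scale=2)
        print(name,len(P),np.round(r_.x,1),"res",np.round(np.median(abs(r_.fun)),1))
    fit((535,15),75,95,160,45,"canister body")
    P=q[near(q,(535,15),75,205,235)]; mu=P.mean(0)
    w,V=np.linalg.eigh(np.cov(P[:,:2].T)); print("handle",len(P),np.round(mu,1),"dir",np.round(V[:,1],3),"z95",np.round(np.percentile(P[:,2],[50,95]),1),"len",np.round(np.ptp((P[:,:2]-mu[:2])@V[:,1]),1))
    # mat
    M=near(q,(500,-300),130,-6,12)&(p.max(-1)<60)
    n_,L,S,C=cv2.connectedComponentsWithStats(M.astype(np.uint8)); k=1+np.argmax(S[1:,4]);P=q[L==k]
    (a,b),r=cv2.minEnclosingCircle(P[:,:2].astype(np.float32)); print("mat",S[k,4],np.round(P.mean(0),1),"circ",round(a,1),round(b,1),round(r,1))
    # pan
    M=near(q,(535,15),110,74,86);P=q[M];(a,b),r=cv2.minEnclosingCircle(P[:,:2].astype(np.float32)); print("pan",len(P),np.round(P.mean(0),1),"circ",round(a,1),round(b,1),round(r,1))
    # tub contents
    M=near(q,(487,308),160,12,100)
    for nm,c0,h in(("weight",(550,260),(12,52)),("small",(430,268),(12,38)),("va",(435,355),(12,60)),("vb",(550,345),(12,60))):
        fit(c0,35,h[0],h[1],{"weight":21,"small":15}.get(nm,17),nm)
        P=q[near(q,c0,35,h[1]+5,100)]; print("  top",len(P),np.round(P.mean(0),1) if len(P) else"", np.round(P[:,2].max(),1) if len(P) else "")
    P=q[near(q,(487,308),190,42,56)];print("rim",len(P),cv2.minAreaRect(P[:,:2].astype(np.float32)))
E
```

```text
scene
canister body 532 [537.2   9.7] res 0.6
handle 217 [539.8   5.5 220.8] dir [0.089 0.996] z95 [222.5 227. ] len 93.1
mat 2909 [ 506.  -297.8    3.3] circ 503.7 -297.3 79.0
pan 1490 [565.1  -6.1  79.5] circ 544.0 7.8 81.1
weight 145 [547.2 264.3] res 0.8
  top 150 [551.7 259.8  78.6] 97.7
small 83 [429.  271.2] res 1.1
  top 46 [431.3 267.7  58.2] 67.0
va 127 [436.5 359.6] res 1.2
  top 146 [441.9 354.2  85.2] 96.3
vb 128 [551.6 347.2] res 1.0
  top 159 [556.3 341.1  85.6] 96.2
rim 891 ((492.1535949707031, 310.9954833984375), (183.99951171875, 253.84768676757812), 86.89119720458984)
side
canister body 543 [536.2   8.4] res 0.8
handle 127 [533.2  15.6 218.8] dir [0.094 0.996] z95 [220.8 225.2] len 95.3
mat 766 [ 495.8 -290.8    3.4] circ 498.4 -294.1 76.9
pan 748 [523.5  28.1  79.1] circ 539.7 7.7 80.6
weight 166 [546.1 262.7] res 0.6
  top 152 [541.1 266.4  78.8] 95.7
small 113 [427.9 268.9] res 0.8
  top 57 [424.1 272.4  59.1] 64.6
va 179 [436.9 356.7] res 0.6
  top 222 [430.6 360.9  85.6] 93.1
vb 167 [551.9 344.3] res 0.6
  top 184 [545.  347.9  85.3] 93.0
rim 1087 ((489.3958740234375, 310.9022521972656), (182.0584716796875, 253.5634002685547), 87.00471496582031)
```

Both cameras agree: canister (536.7, 9), handle bar about 5° off world y, mat near (501, −295.5), and big weight at (546.6, 263.5). The heights match the specs, so I'll grasp the handle.

```bash
cat >> h.py <<'E'
from scipy.spatial.transform import Rotation as Ro
def down(xd):
    x=np.array([*xd,0.])/np.linalg.norm(xd);y=np.array([0,0,-1.]);R=np.stack([x,y,np.cross(x,y)],1)
    q=Ro.from_matrix(R).as_quat();return q[[3,0,1,2]]
def st(t=""):
    s=sensors.observe();print(t,"t",round(s["time"],1),"tcp",np.round(s["tcp_pos"],1),"F",np.round(s["ft_force"],1),"open",round(s["opening"],1));return s
E
python3 - <<'E'
from h import *
x=np.array([.996,-.091])
best=None
for s in(1,-1):
    q=down(s*x); js=[kinematics.inverse_kinematics(np.array(p,float),q) for p in((536.7,9.5,300),(501,-295.5,250))]
    print(s,[None if j is None else np.round(j,2) for j in js])
    if all(j is not None for j in js):
        a=max(abs(j[5]) for j in js)
        if best is None or a<best[0]: best=(a,s)
q=down(best[1]*x); np.save("q1.npy",q)
manip.move_l([276.8,-560.4,330]) if False else None
manip.release()
manip.move_ptp([536.7,9.5,310],q); st("above")
p,d=capture("wrist"); m=camera_model("wrist"); cv2.imwrite("pics/w1.png",p[:,:,::-1])
Q=cloud(p,d,m); P=Q[near(Q,(536.7,9.5),60,210,235)]
if len(P)>20:
    w,V=np.linalg.eigh(np.cov(P[:,:2].T)); print("bar",len(P),np.round(P.mean(0),1),np.round(V[:,1],3),np.round(P[:,2].max(),1))
E
```

```text
1 [array([ 0.01,  0.17,  1.76, -0.  ,  1.21,  0.11]), array([-0.54,  0.28,  1.73, -0.  ,  1.13, -0.44])]
-1 [None, array([-0.54,  0.28,  1.73, -0.  ,  1.13,  2.7 ])]
above t 3.6 tcp [536.7   8.8 309.9] F [-0.1  0.6 -0.6] open 85.2
bar 1617 [536.8  15.6 223.5] [0.079 0.997] 227.5
```

```bash
python3 - <<'E'
from h import *
q=np.load("q1.npy")
manip.move_l([536.7,9.8,250],feed=150)
print(manip.move_l([536.7,9.8,217.5],feed=60,f_stop=10)); st("at bar")
manip.gripper_close(60); s=st("closed")
manip.move_l(s["tcp_pos"]+[0,0,15],feed=40); st("lifted15")
p,d=capture("side"); cv2.imwrite("pics/s1.png",p[:,:,::-1])
m=camera_model("side");Q=cloud(p,d,m)
P=Q[near(Q,(536.7,9),48,80,200)];print(len(P),np.round(np.percentile(P[:,2],[1,99]),1))
E
```

```text
False
at bar t 4.9 tcp [536.8   9.8 217.5] F [-0.  -0.7  0.1] open 85.5
closed t 5.5 tcp [536.7   9.9 217.7] F [-1.7  0.4  3.2] open 10.1
lifted15 t 6.1 tcp [536.7   9.8 232.8] F [ 0.3 -0.5 -5.2] open 10.2
1153 [ 80.2 192.3]
```

View pics/s1.png

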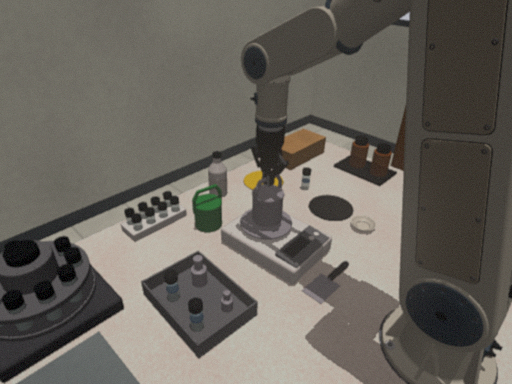

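The side picture shows the canister hanging upright in the gripper at about (267,205), clear of the pan, with a wrist load of about 5 N. I'll carry it to the mat.

```bash
python3 - <<'E'
from h import *
s=st(); p0=s["tcp_pos"]
manip.move_l([p0[0],p0[1],270],feed=120)
manip.move_l([501,-295,270],feed=150)
manip.sleep(.3)
# base height = tcp z - 137.6 ; look for tilt
p,d=capture("scene");Q=cloud(p,d,camera_model("scene"))
P=Q[near(Q,(501,-295),75,140,215)]; 
if len(P)>50:
    for lo,hi in((140,165),(165,190),(190,212)):
        S=P[(P[:,2]>lo)&(P[:,2]<hi)]; print(lo,len(S),np.round(axis_fit(S,45)[0],1) if len(S)>20 else "")
manip.move_l([501,-295,155],feed=120)
print(manip.move_l([501,-295,136],feed=20,f_stop=4)); st("down")
cv2.imwrite("pics/c2.png",p[150:350,30:300,::-1])
E
```

```text
t 6.1 tcp [536.6   9.9 232.6] F [-0.1  0.2 -4.9] open 9.8
140 249 [ 501.6 -294.7]
165 256 [ 501.7 -294.9]
190 254 [ 501.6 -294.9]
True
down t 10.9 tcp [ 500.9 -294.8  141.7] F [-0.2  2.1  4.8] open 10.0
```

```bash
python3 - <<'E'
from h import *
manip.release(); st("rel")
manip.move_l([500.9,-294.8,250],feed=100)
# back toward tub, stop halfway out of view of pan, look at everything
s=sensors.observe()
q=down([.998,-.06])
js=kinematics.inverse_kinematics(np.array([546.5,263.5,230.]),q); print(js)
manip.move_ptp([546.5,263.5,230],q); st("above weight")
for n in("scene","side","wrist"):
    p,d=capture(n);m=camera_model(n);Q=cloud(p,d,m);cv2.imwrite(f"pics/{n}3.png",p[:,:,::-1]);c=np.array(m["pose"])[:3,3]
    P=Q[near(Q,(542,8),100,75,85)]
    if len(P)>50:
        (a,b),r=cv2.minEnclosingCircle(P[:,:2].astype(np.float32));print(n,"pan",len(P),np.round(P.mean(0),1),round(a,1),round(b,1),round(r,1))
    def fit(c0,r,z0,z1,R):
        P=Q[near(Q,c0,r,z0,z1)]
        if len(P)<20: return None
        a=P[:,:2].mean(0);a=a+(a-c[:2])/np.linalg.norm(a-c[:2])*R*.6
        return np.round(least_squares(lambda x:np.hypot(P[:,0]-x[0],P[:,1]-x[1])-R,a,loss="soft_l1",f_scale=2).x,1),len(P)
    print("can",fit((501,-295),60,15,85,45),"weight",fit((546.5,263.5),30,12,52,21))
    P=Q[near(Q,(546.5,263.5),20,88,98)]; print("knob top",len(P),np.round(P.mean(0),1) if len(P) else "")
E
```

```text
rel t 11.6 tcp [ 500.  -294.4  140.8] F [0.  0.9 1.3] open 85.1
[ 4.46801007e-01  3.42461779e-01  1.69205245e+00 -4.44089210e-16
  1.10707842e+00  5.06848970e-01]
above weight t 14.9 tcp [546.9 262.6 230. ] F [-0.1 -0.5  0.1] open 85.2
scene pan 2690 [545.5   5.2  79.4] 542.7 6.6 81.1
can (array([ 501.5, -294.8]), 549) weight (array([547.3, 264.4]), 135)
knob top 65 [548.8 262.5  92.4]
side pan 1354 [536.5  10.9  79.1] 540.6 7.3 81.2
can (array([ 500.5, -295.9]), 437) weight (array([546. , 262.8]), 169)
knob top 63 [543.3 264.5  92.1]
wrist pan 1502 [547.9  71.3  79.3] 550.9 50.2 65.6
can None weight (array([546.1, 262.5]), 229)
knob top 577 [546.2 264.   93.5]
```

View pics/wrist3.png

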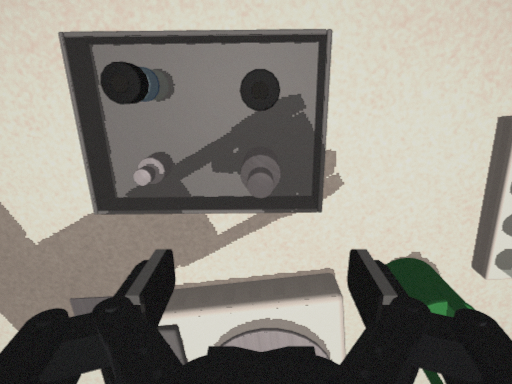

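View pics/scene3.png

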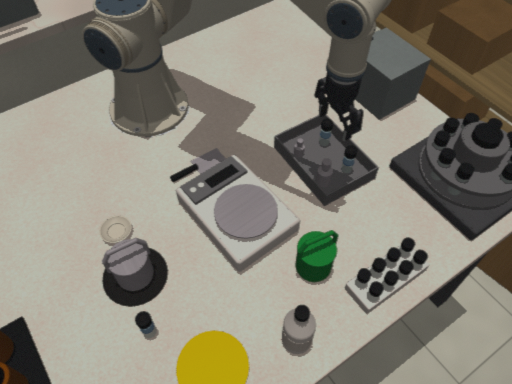

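The scene picture shows the canister standing on the mat at (130,265), with the pan at (246,211) empty. The wrist picture shows the larger weight at (260,172) and a vial in line behind it at (260,88), both standing. I'll grasp the knob now with the jaws opening along x.

```bash
python3 - <<'E'
from h import *
manip.move_l([546.5,263.6,130],feed=120)
print(manip.move_l([546.5,263.6,82],feed=50,f_stop=8)); st("at knob")
manip.gripper_close(60); s=st("closed")
manip.move_l(s["tcp_pos"]+[0,0,20],feed=40); st("up20")
s=sensors.observe()
manip.move_l([s["tcp_pos"][0],s["tcp_pos"][1],220],feed=120); manip.sleep(.2); st("up")
# tilt / offset check
for n in("scene","side"):
    p,d=capture(n);m=camera_model(n);Q=cloud(p,d,m);c=np.array(m["pose"])[:3,3];cv2.imwrite(f"pics/{n}4.png",p[:,:,::-1])
    for lo,hi in((146,158),(158,170),(170,182),(182,192)):
        P=Q[near(Q,(546.5,263.5),32,lo,hi)]
        if len(P)<15: print(n,lo,len(P));continue
        a=P[:,:2].mean(0);a=a+(a-c[:2])/np.linalg.norm(a-c[:2])*12
        r=least_squares(lambda x:np.hypot(P[:,0]-x[0],P[:,1]-x[1])-21,a,loss="soft_l1",f_scale=2);print(n,lo,len(P),np.round(r.x,1))
    P=Q[near(Q,(546.5,263.5),25,120,196)];print("zmin",np.round(np.percentile(P[:,2],[0,2]),1))
E
```

```text
False
at knob t 17.1 tcp [546.7 263.7  82.3] F [0.1 0.1 0.5] open 85.5
closed t 17.7 tcp [546.5 263.6  82.3] F [-2.2 -0.3  5. ] open 23.0
up20 t 18.4 tcp [546.5 263.6 102.4] F [ 0.2 -1.1 -5.7] open 23.0
up t 19.7 tcp [546.2 263.5 219.2] F [-0.3 -1.  -5.4] open 23.0
scene 146 51 [546.9 264.3]
scene 158 52 [546.7 264.2]
scene 170 49 [546.8 264. ]
scene 182 63 [546.6 264.6]
zmin [140.5 142.9]
side 146 61 [545.7 262.9]
side 158 63 [545.8 262.4]
side 170 59 [546.  262.2]
side 182 72 [546.2 262.2]
zmin [141.  142.6]
```

View pics/side4.png

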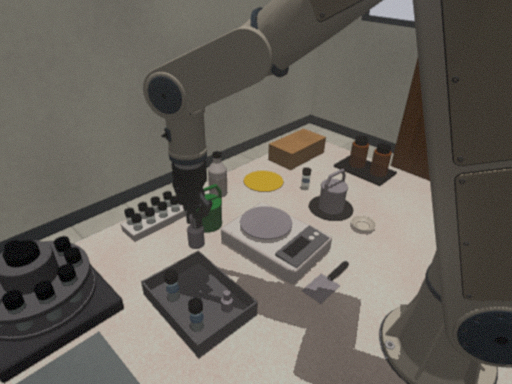

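The side picture shows the weight hanging upright in the jaws at (196,237). The other three things still stand in the tub, and the canister is on the mat at (333,200). Base is 77.3 mm below the TCP, so contact with the pan should come at a TCP height of about 157 mm.

```bash
python3 - <<'E'
from h import *
manip.move_l([541.7,7.2,220],feed=130); manip.sleep(.2)
manip.move_l([541.7,7.2,167],feed=80); manip.sleep(.2)
print(manip.move_l([541.7,7.2,153],feed=10,f_stop=3)); st("down")
E
```

```text
True
down t 24.1 tcp [541.6   7.2 157.3] F [ 0.  -0.   5.3] open 23.1
```

```bash
python3 - <<'E'
from h import *
manip.release(); s=st("rel")
manip.move_l(s["tcp_pos"]+[0,0,120],feed=80)
manip.move_ptp([450,150,330],np.array(s["tcp_rot"])); manip.sleep(.5); st("clear")
def col(n,Q,c,name,c0,rr,z0,z1,R):
    o=[]
    for lo,hi in((z0,(z0+z1)/2),((z0+z1)/2,z1)):
        P=Q[near(Q,c0,rr,lo,hi)]
        if len(P)<15:o.append(len(P));continue
        a=P[:,:2].mean(0);a=a+(a-c[:2])/np.linalg.norm(a-c[:2])*R*.6
        o.append(np.round(least_squares(lambda x:np.hypot(P[:,0]-x[0],P[:,1]-x[1])-R,a,loss="soft_l1",f_scale=2).x,1).tolist())
    P=Q[near(Q,c0,rr,z1,260)];print(n,name,o,"ztop",np.round(np.percentile(P[:,2],95),1) if len(P) else "")
for n in("scene","side"):
    p,d=capture(n);m=camera_model(n);Q=cloud(p,d,m);c=np.array(m["pose"])[:3,3];cv2.imwrite(f"pics/{n}5.png",p[:,:,::-1])
    col(n,Q,c,"weight",(541.7,7),32,86,128,21)
    col(n,Q,c,"canister",(501,-295),60,15,85,45)
    col(n,Q,c,"small",(428.5,270),30,12,38,15)
    col(n,Q,c,"va",(436.7,358),30,12,60,17)
    col(n,Q,c,"vb",(551.7,345.8),30,12,60,17)
    P=Q[near(Q,(542,8),100,75,85)];(a,b),r=cv2.minEnclosingCircle(P[:,:2].astype(np.float32));print("pan",round(a,1),round(b,1),round(r,1))
E
```

```text
rel t 24.7 tcp [540.5   7.2 156.1] F [ 0.1 -0.6 -0.4] open 85.3
clear t 27.6 tcp [450.2 149.7 329.8] F [-0.2  0.2 -0. ] open 85.2
scene weight [[542.2, 7.8], [542.2, 7.9]] ztop 169.5
scene canister [[501.4, -294.7], [501.5, -294.8]] ztop 148.5
scene small [[429.1, 270.3], [428.4, 271.4]] ztop 65.2
scene va [[436.4, 360.2], [436.3, 360.0]] ztop 93.0
scene vb [[551.1, 347.2], [551.3, 347.7]] ztop 93.5
pan 543.3 6.8 80.8
side weight [[541.2, 6.0], [541.5, 6.1]] ztop 168.5
side canister [[500.2, -296.0], [500.4, -295.5]] ztop 147.1
side small [[427.0, 269.0], [428.2, 268.7]] ztop 63.7
side va [[436.9, 356.7], [436.9, 356.7]] ztop 92.0
side vb [[552.0, 344.1], [552.0, 344.1]] ztop 91.4
pan 540.3 5.7 81.8
```

View pics/scene5.png

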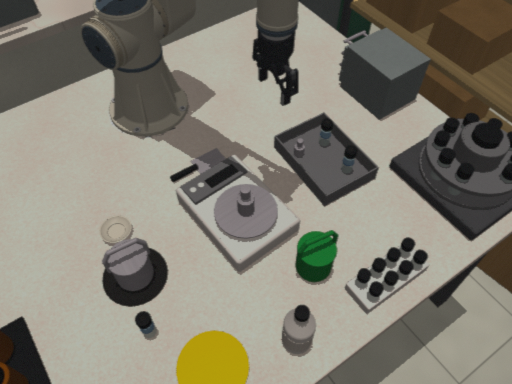

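The scene picture shows the weight standing mid-pan at (245,203), the canister on the mat at (130,265), and the other three things still in the tub. The arm is clear of everything, so I'm handing in.

```bash
python3 -c "
from h import *
manip.finish_job(); st('done')"
```

```text
the job is handed in; nothing more can be done
the job is handed in; nothing more can be done
```

I moved the steel canister by its handle onto the black mat, then set the larger weight upright in the middle of the balance pan. I handed the job in about 28 s into the 59 s allowed; the hand-in gave no verdict.

My last checks, using both fixed cameras after the arm had backed away:

- **Canister:** upright and released, about 1 mm from the mat's centre as measured at the start (limit 35 mm). That centre is known to about 3 mm.
- **Weight:** upright and released on the pan, within about 2 mm of its centre (limit 25 mm). Contact came at the expected height, with a force change of about 10 N.
- **Tub:** the smaller weight and both vials are still standing where they started.
- **Vial and dish by the mat:** they look unmoved in the pictures; I did not measure them.
- **Agreement:** none of the checks failed. The two cameras differed by 1–4 mm, about what their calibration allows.

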